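# Swing the inspection lens over the dish and clamp it

## Task

Push the arm of the swing-arm magnifier round with a closed fingertip until the lens is centred over the round petri dish, then push the small clamp lever on top of the column all the way to its locked stop, which is anticlockwise seen from above. Only push: do not pinch the arm or the lever, do not touch the lens itself, do not move the lever before the lens is centred, and leave the dish, the slide box and the timer where they are. Finish with the hand clear.

Things in the scene. Friction and masses are not known exactly. Their poses are not given: they have to be found in the camera images.
- stand: Fixed magnifier stand. Origin on the worktop on the axis of its column, about which lens arm and clamp lever turn. Foot 68 mm wide, 12 mm high; column 24 mm thick, collars 38 mm, top at z = 176 mm. Three grey feet 4 mm thick lead to round stations 90 mm wide, centres 165 mm from the axis at -0.8, 0 and +0.8 rad (anticlockwise from above) from the stand's -x axis, which points roughly to the robot.
- lens_arm (a joint): Angle of the lens arm, rad, -1.1 to 1.1. At 0 the arm points along the stand's -x axis; it grows anticlockwise seen from above (the arm's end then moves to the robot's right). Stays where it is left; friction about 0.12 N m, so about 1.5 N at the push point moves it.
- lens_arm_mid (a point): Point in the middle of the arm bar, 85 mm from the column axis, at z = 98 mm. The bar is grey, 14 mm wide, 20 mm high (z = 88 to 108 mm), and runs level and radially from 22 mm to 120 mm from the axis, where the lens ring begins. Nothing stands on it; below it is free down to the stations (things on them are at most 37 mm above the worktop).
- lens_center (a point): Centre of the magnifier head at the arm's end, 165 mm from the column axis, z = 98 mm: a round clear lens in a white ring, 90 mm outside, 72 mm clear, 15 mm high. Not to be touched.
- clamp_lever (a joint): Angle of the clamp lever, rad, 0 open to 1.2 locked (firm stop), growing anticlockwise seen from above. At 0 it points 0.9 rad clockwise of the stand's +x axis (away from the robot, to its right); locked, 0.3 rad anticlockwise of that axis. Stays where left; friction about 0.1 N m, 2 N at the push point. Clear above the lens arm and independent of it.
- lever_push (a point): Point in the middle of the lever bar, 55 mm from the column axis, at z = 160 mm. The bar is black, 12 mm wide, 16 mm high (z = 152 to 168 mm), and ends 70 mm from the axis.
- petri: Loose round petri dish with amber filling, 55 mm across, 14 mm high, lying on one of the three stations; which one varies. Origin: centre of its underside.
- slides: Loose grey-white slide box, 37 x 97 x 33 mm, on another station. A bystander. Origin: centre of its underside.
- timer: Loose white bench timer with three buttons, 62 x 68 x 20 mm, on the third station. A bystander. Origin: centre of its underside.
Things that resemble listed ones, but are neither listed nor needed, are in the scene too. Leave any pink look-alike of the petri alone.

How it is judged:
By the outcome, as a careful person would: the job done as asked, in the order asked, and still so for the second after the job is handed in, with the robot touching nothing.
It also fails if it takes over 61 s, if anything falls off the work surface, if the arm or the gripper's body presses on something with over 40 N, if the wrist force passes 120 N, or if a joint passes its speed limit or range.

## Robot

A 7-joint arm with a two-finger parallel gripper is mounted at the origin on a cart in front of the work surface, level with it; the furniture and walls round the work are solid. World frame = base frame: x ahead of the robot, y to its left, z up, the work surface at z = 0. Lengths are in m, angles in rad, forces in N, time in s.
With the tool pointing down it reaches from about 0.425 to 0.875 m from the base axis. Payload 8.4 kg.
Tool frame: the origin (TCP) lies on the front face of the gripper's body, between the roots of the fingers; the fingertips stand 73 mm ahead of it and the grasp point (between the pads) lies 54 mm ahead of it; z points along the fingers, y is the line along which they close (so a half turn about z gives the same grasp; the last joint's range is limited). The gripper opens to 85 mm and grips with 20 to 120 N. Pads are 22 mm wide; open, the fingers measure 114 mm over their backs; the gripper's body (76 mm by 85 mm) begins 54 mm behind the grasp point. The pads swing forward as they close: fully open they stand 13 mm farther back than shut.
Start: joints at [-1.29, 0.333, 0.04, 1.465, -0.013, 1.343, -0.059], TCP at [0.241, 0.604, 0.304] pointing down, gripper open.
Joint ranges: [-2.58, 2.58], [-0.38, 2.09], [-1.3, 1.39], [0.25, 2.4], [-1.5, 4.64], [0.08, 2.09], [-2.65, 2.65]. Speed limits (rad/s): [2.22, 2.22, 2.79, 2.79, 3.14, 3.14, 3.14].

## Interface

Orientations are given as a unit quaternion [x, y, z, w].
In Python, from rig import robot, eyes, workorder gives the robot as it stands.
- The arm moves only by the tool apply_moves, never from a script. Its argument "increments" is a list of rows, each a list of 7 numbers: the finger opening in mm, from 0 to 85.4, then the shift along the world's x, y, z as a fraction of full scale, then the turn, a rotation vector about the world's x, y, z as a fraction of full scale. A call has 1 to 10 rows; each row is the pose to reach, as a shift and turn from the pose commanded when the call began, turning the shorter way round; what a row does not reach only later rows make up. Full scale, the value 1, is 500 mm for a shift and 180 degrees for a turn. A row lasts 1/8 s, in which the tool goes at most 62.5 mm and 10.7 degrees, less where a joint would pass 70% of its speed; a pose out of reach is approached as far as the arm can. A call with a number of a shift or a turn outside -1 to 1 is refused whole. A call with a gripper value outside its range is refused whole. The fingers move at their own pace and stop on an object; "squeeze" is the grip in N (left out, the last holds). Time passes only in rows, so rows that repeat a pose let the fingers close. It gives the time, the measured TCP pose, the force, the opening and the grip force at its end, in the units of the state.
- robot.sense(): the state, without advancing time (a new reading comes with each control period).
- eyes.camera(name): name is "scene" or "top"; returns the picture (420x560x3 uint8, blue, green, red); there is no depth.
- eyes.get_calibration(name): a dict with "fx", "fy", "cx", "cy" (pixels), "T" (4x4, takes a point from camera to world coordinates). Camera axes: x right, y down, z forward; pixel columns grow to the right and rows downward; lengths in m; the calibration is good to about 2 mm. A picture is of the moment at which its call begins. get_calibration takes no time and is no camera call.
- workorder.close_job(): hands the job in; it is judged then, once.
The state is a dict: "t": time; "joint_pos": joint angles; "joint_vel": joint speeds; "joint_efforts": joint torques, N m; "position": TCP position; "orientation": TCP orientation; "wrist_force": force on the tool from outside, world axes, zero at the start; "moment": the same for the moment, N m; "opening": finger opening in m; "grasp_force": force on a finger pad.
Only numpy, scipy, OpenCV 4.12 (cv2) and the standard library are available. Lean on these libraries where they do the work, as an engineer would, in place of code of your own. Each camera call takes 0.05 s, during which the arm holds its last target. There are 200 camera calls.

## Working session

There is one attempt and no reset: what is moved stays moved. The work goes in short steps, Python scripts to look and compute and a tool call to move; the robot and the scene stay as the last step left them, time stands still between calls to the robot, and variables do not carry over. Pictures are saved under pics/ and viewed, at most 11 in all, crops included, and the job is handed in when it is done.

Besides the shell and the picture viewer there is one more tool, called after "Call:" as name(argument=value, ...), one argument or row to a line, values as JSON. apply_moves: Moves the arm, as the interface text tells. Its arguments: {"type":"object","properties":{"increments":{"type":"array","items":{"type":"array","items":{"type":"number"}}},"squeeze":{"type":"number"}},"required":["increments"]}

```bash
mkdir -p pics; python3 - <<'E'
from rig import robot, eyes
import cv2,json
for n in("top","scene"):
    cv2.imwrite(f"pics/{n}0.png",eyes.camera(n)); c=eyes.get_calibration(n); print(n,c)
s=robot.sense();print(s["t"],s["position"],s["orientation"],s["opening"])
E
```

```text
top {'fx': 394.9821894594483, 'fy': 394.9821894594483, 'cx': 288.4264291546258, 'cy': 209.74630103104727, 'T': array([[ 0.00413497, -0.9995665 ,  0.02914972,  0.48698731],
       [-0.99969473, -0.00484205, -0.02422827, -0.26085727],
       [ 0.02435891, -0.02904064, -0.99928138,  0.98109104],
       [ 0.        ,  0.        ,  0.        ,  1.        ]])}
scene {'fx': 394.92359402211383, 'fy': 394.92359402211383, 'cx': 278.00404750155525, 'cy': 218.48752774815534, 'T': array([[ 0.72161897, -0.49678263,  0.48215462,  0.10170508],
       [-0.69202516, -0.53690889,  0.48252463, -0.68201337],
       [ 0.01916325, -0.68186206, -0.73122972,  0.75222446],
       [ 0.        ,  0.        ,  0.        ,  1.        ]])}
0.1 [0.2408462  0.6034004  0.30311904] [ 1.88737243e-01  9.82027356e-01 -7.18259728e-04 -1.00337839e-04] 0.08535373356917306
```

View pics/top0.png

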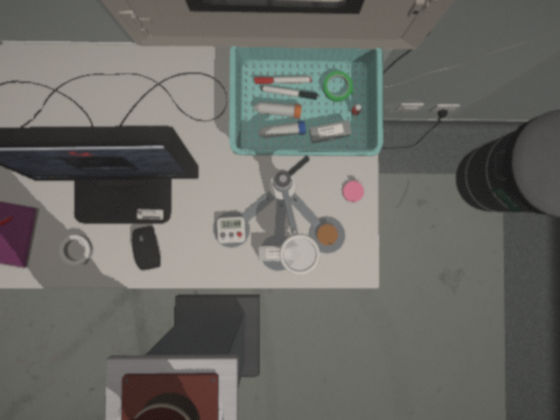

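View pics/scene0.png

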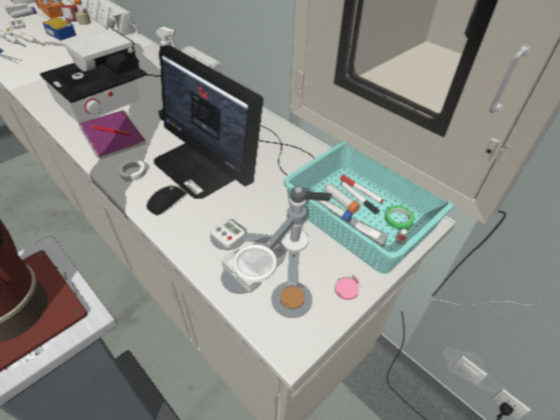

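The top view shows the column at (283,180), the lever pointing to (307,159), the lens at (299,254), the slides under the lens at (270,254) and the timer at (231,230). Two things could be the dish: amber at (327,234) and pink at (353,190). The amber one fits because it lies on a station. I'll confirm that in a crop and measure.

```bash
cat > h.py <<'E'
import numpy as np,cv2
from rig import robot,eyes
def ray(n,u,v,z):
    c=eyes.get_calibration(n);T=c["T"];d=T[:3,:3]@[(u-c["cx"])/c["fx"],(v-c["cy"])/c["fy"],1]
    return T[:3,3]+d*(z-T[2,3])/d[2]
def pix(n,p):
    c=eyes.get_calibration(n);T=c["T"];q=T[:3,:3].T@(np.array(p)-T[:3,3])
    return np.array([c["cx"]+c["fx"]*q[0]/q[2],c["cy"]+c["fy"]*q[1]/q[2]])
def amber(n,im):
    h=cv2.cvtColor(im,cv2.COLOR_BGR2HSV);m=cv2.inRange(h,(5,110,60),(22,255,255))
    k,l,s,c=cv2.connectedComponentsWithStats(m)
    x0=dict(top=(327,234),scene=(292,297))[n]
    i=min([i for i in range(1,k) if s[i,4]>80],key=lambda i:np.hypot(*(c[i]-x0)));return c[i],s[i]
E
python3 - <<'E'
from h import *
for n in("top","scene"):
    im=eyes.camera(n);c,s=amber(n,im);print(n,c,s,ray(n,*c,.012))
    x,y,w,h=(200,140,180,150) if n=="top" else (200,170,180,160)
    cv2.imwrite(f"pics/{n}1.png",cv2.resize(im[y:y+h,x:x+w],None,fx=4.4 if n=="top" else 3.7,fy=4 if n=="top" else 3.7,interpolation=2)) if n!="top" else cv2.imwrite("pics/top1.png",cv2.resize(im[y:y+h,x:x+w],None,fx=4,fy=4,interpolation=2))
print(ray("top",283,180,.176),ray("scene",297,193,.176),ray("top",299,254,.1055),ray("scene",256,263,.1055))
E
```

```text
top [326.95547945 234.0239726 ] [318 225  19  19 292] [ 0.45604682 -0.37928259  0.012     ]
scene [291.93539326 296.90730337] [281 287  22  21 356] [ 0.45129266 -0.38154806  0.012     ]
[ 0.57123187 -0.26903338  0.176     ] [ 0.56258758 -0.27573649  0.176     ] [ 0.41468515 -0.30589373  0.1055    ] [ 0.41018443 -0.31389971  0.1055    ]
```

View pics/top1.png

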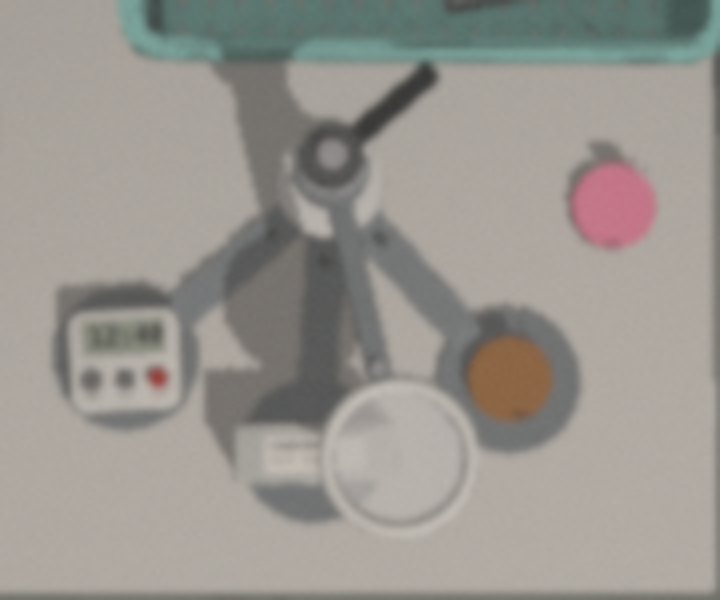

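View pics/scene1.png

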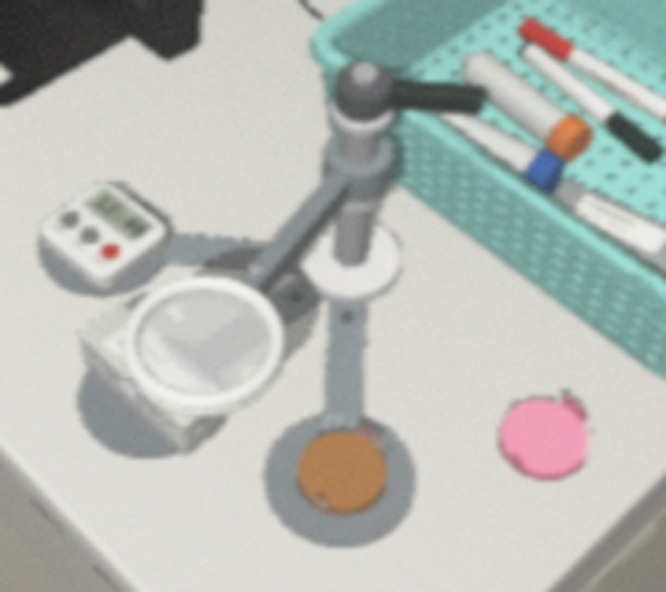

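The crops confirm it. The amber dish sits on the grey station disc on the robot's right, at top (327,234). The pink disc lies loose off any station and isn't needed. Next I fit the stand pose and arm angle and check the obstacles.

```bash
python3 - <<'E'
from h import *
from scipy.optimize import least_squares
def T(u,v):return("top",200+u/4,140+v/4)
def S(u,v):return("scene",200+u/3.7,170+v/3.7)
def st(p,a,r,z):
    a=p[2]+np.pi+a;return[p[0]+r*np.cos(a),p[1]+r*np.sin(a),z]
obs=[(lambda p:[p[0],p[1],.176],T(332,153)),(lambda p:[p[0],p[1],.176],S(365,74)),
(lambda p:st(p,.8,165,0),None)][:2]
for a,o in((.8,T(508,378)),(.8,S(340,480)),(-.8,T(125,357)),(0,T(312,450))): obs.append((lambda p,a=a:st(p,a,.165,.004),o))
for o in(T(400,457),S(208,340)): obs.append((lambda p:st(p,p[3],.165,.1),o))
obs.append((lambda p:st(p,p[4]+np.pi,.07,.166),T(432,72)))
obs.append((lambda p:st(p,p[4]+np.pi,.07,.160),S(484,98)))
f=lambda p:np.concatenate([pix(o[0],g(p))-o[1:] for g,o in obs])
r=least_squares(f,[.57,-.27,0,.2,-.9],loss="soft_l1");p=r.x;print(p.round(3));print(f(p).reshape(-1,2).round(1))
for d in((.4560,-.3793),(.4513,-.3815)):
    v=np.array(d)-p[:2];print("dish r,ang",np.hypot(*v),np.arctan2(v[1],v[0])-p[2]+np.pi-2*np.pi*(np.arctan2(v[1],v[0])-p[2]>0))
def tri(a,b):
    g=least_squares(lambda q:np.concatenate([pix("top",q)-a,pix("scene",q)-b]),[.5,0,.2]);return g.x.round(3),round(g.cost,1)
print("monitor",tri((196,177),(245,187)),tri((183,128),(262,92)))
print("basket near-right",tri((381,154),(383,227)),"near-left",tri((231,153),(288,184)))
E
```

```text
[ 0.574 -0.269 -0.058  0.301 -0.796]
[[ 0.1  0.2]
 [-0.  -1.1]
 [ 0.1  0.8]
 [ 0.  -1.5]
 [ 0.2  0.1]
 [ 0.1  0.1]
 [ 0.2 -0.2]
 [-0.4  0.2]
 [ 0.6 -0.9]
 [-0.4  0.3]]
dish r,ang 0.16163480898400856 0.8076928840624742
dish r,ang 0.16658173680174104 0.7981384916801622
monitor (array([ 0.592, -0.062,  0.031]), np.float64(0.0)) (array([ 0.642, -0.092,  0.304]), np.float64(12.5))
basket near-right (array([ 0.621, -0.464,  0.179]), np.float64(12.9)) near-left (array([ 0.65 , -0.154,  0.068]), np.float64(10.4))
```

Call:
apply_moves(
  increments=[
    [0,0.04,-0.1,0,0,0,-0.02],
    [0,0.08,-0.2,0,0,0,-0.04],
    [0,0.13,-0.3,0,0,0,-0.06],
    [0,0.17,-0.4,0,0,0,-0.08],
    [0,0.21,-0.5,0,0,0,-0.1],
    [0,0.25,-0.6,0,0,0,-0.12],
    [0,0.3,-0.7,0,0,0,-0.14],
    [0,0.34,-0.8,0,0,0,-0.16],
    [0,0.38,-0.9,0,0,0,-0.18],
    [0,0.42,-1,0,0,0,-0.19],
  ],
  squeeze=20,
)

```text
t: 1.45
position: [0.4513, 0.1019, 0.304]
orientation: [0.47, 0.883, 0.0, 0.0]
wrist_force: [1.8, 0.5, 0.2]
opening: 0.0004
grasp_force: 0.0
```

Call:
apply_moves(
  increments=[
    [0,0.01,-0.1,0,0,0,0],
    [0,0.02,-0.2,0,0,0,0],
    [0,0.03,-0.3,0,0,0,0],
    [0,0.04,-0.4,0,0,0,0],
    [0,0.05,-0.5,0,0,0,0],
    [0,0.055,-0.6,0,0,0,0],
    [0,0.06,-0.66,0,0,0,0],
    [0,0.06,-0.7,0,0,0,0],
    [0,0.06,-0.7,0,0,0,0],
  ],
)

```text
t: 2.58
position: [0.4804, -0.2478, 0.3038]
orientation: [0.47, 0.882, -0.001, -0.0]
wrist_force: [0.5, 0.7, -0.1]
opening: -0.0003
grasp_force: 0.0
```

Call:
apply_moves(
  increments=[
    [0,0,0,-0.07,0,0,0],
    [0,0,0,-0.14,0,0,0],
    [0,0,0,-0.2,0,0,0],
    [0,0,0,-0.25,0,0,0],
    [0,0,0,-0.28,0,0,0],
    [0,0,0,-0.28,0,0,0],
  ],
)

```text
t: 3.32
position: [0.4808, -0.2455, 0.1633]
orientation: [0.469, 0.883, -0.0, -0.001]
wrist_force: [0.1, -0.1, -0.2]
opening: 0.0001
grasp_force: 0.0
```

```bash
python3 - <<'E'
from h import *
a=eyes.camera("top")[150:290,200:360];b=eyes.camera("scene")[170:310,200:360]
cv2.imwrite("pics/c2.png",cv2.resize(np.hstack([a,b]),None,fx=2.5,fy=2.5,interpolation=2))
s=robot.sense();print(s["position"],s["wrist_force"])
E
```

```text
[ 0.48141664 -0.24627755  0.16467506] [ 0.41079854 -0.95087981  0.00337083]
```

View pics/c2.png

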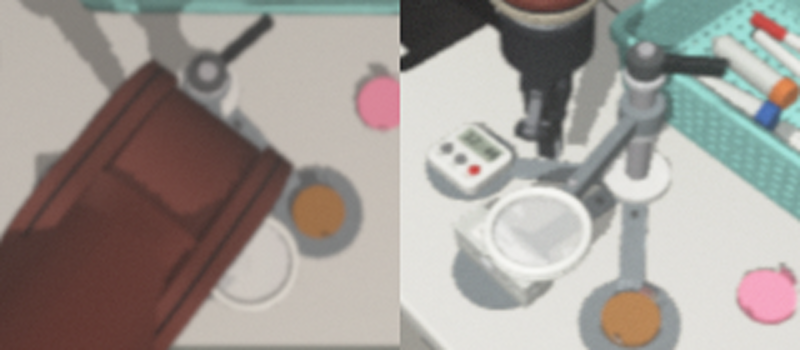

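The closed finger hangs beside the bar on its timer side, clear of the lens (scene crop, about (545,140)). The dish and the bystanders haven't moved. Now a partial push.

Call:
apply_moves(
  increments=[
    [0,0.003,-0.012,0,0,0,0],
    [0,0.006,-0.024,0,0,0,0],
    [0,0.009,-0.036,0,0,0,0],
    [0,0.012,-0.048,0,0,0,0],
    [0,0.015,-0.06,0,0,0,0],
    [0,0.018,-0.072,0,0,0,0],
    [0,0.021,-0.084,0,0,0,0],
    [0,0.024,-0.096,0,0,0,0],
    [0,0.026,-0.104,0,0,0,0],
    [0,0.026,-0.104,0,0,0,0],
  ],
)

```text
t: 4.68
position: [0.4939, -0.2991, 0.164]
orientation: [0.47, 0.883, -0.0, 0.0]
wrist_force: [0.5, -1.0, 0.4]
opening: -0.0002
grasp_force: 0.0
```

```bash
cat >> h.py <<'E'
from scipy.optimize import minimize_scalar
C=np.array([.574,-.269])
def ringpts(th,r=.0405,n=120):
    a=np.linspace(0,2*np.pi,n); w=np.pi+th
    c=C+.165*np.array([np.cos(w),np.sin(w)])
    return np.stack([c[0]+r*np.cos(a),c[1]+r*np.sin(a),0*a+.1055],1)
def lensang(n,im):
    "world angle of the arm: best white-ring response"
    g=cv2.GaussianBlur(cv2.cvtColor(im,cv2.COLOR_BGR2GRAY),(0,0),.7).astype(np.float32)
    def sc(th):
        m=0
        for r,k in((.0405,2),(.050,-1),(.031,-1)):
            q=np.array([pix(n,p) for p in ringpts(th,r)]).astype(np.float32)
            m+=k*np.median(cv2.remap(g,q[:,:1],q[:,1:],1))
        return m
    t=np.arange(.1,1.1,.01);v=[sc(x) for x in t];i=int(np.argmax(v));return t[i],v[i]
E
python3 - <<'E'
from h import *
b=eyes.camera("scene");print(lensang("scene",b),lensang("scene",cv2.imread("pics/scene0.png")),lensang("top",cv2.imread("pics/top0.png")))
cv2.imwrite("pics/s3.png",cv2.resize(b[170:330,200:360],None,fx=3.7,fy=3.7,interpolation=2))
s=robot.sense();print(s["position"],s["wrist_force"])
E
```

```text
Traceback (most recent call last):
  File "h.py", line 29, in lensang
    t=np.arange(.1,1.1,.01);v=[sc(x) for x in t];i=int(np.argmax(v));return t[i],v[i]
                               ~~^^^
  File "h.py", line 26, in sc
    q=np.array([pix(n,p) for p in ringpts(th,r)]).astype(np.float32)
                ~~~^^^^^
  File "h.py", line 7, in pix
    c=eyes.get_calibration(n);T=c["T"];q=T[:3,:3].T@(np.array(p)-T[:3,3])
ValueError: time passes only in moves, steps and waits
```

```bash
sed -i 's/eyes.get_calibration(n)/cal(n)/; s/^from rig import robot,eyes/from rig import robot,eyes\nimport functools\ncal=functools.lru_cache(lambda n:eyes.get_calibration(n))/' h.py
python3 - <<'E'
from h import *
b=eyes.camera("scene");print(lensang("scene",b),lensang("scene",cv2.imread("pics/scene0.png")),lensang("top",cv2.imread("pics/top0.png")))
cv2.imwrite("pics/s3.png",cv2.resize(b[170:330,200:360],None,fx=3.7,fy=3.7,interpolation=2))
s=robot.sense();print(s["position"],s["wrist_force"])
E
```

```text
(np.float64(0.5899999999999997), np.float32(61.691406)) (np.float64(0.22999999999999995), np.float32(48.382324)) (np.float64(0.7199999999999996), np.float32(51.020508))
[ 0.49387278 -0.29865734  0.16394708] [-0.06584771 -0.00720126  0.18537165]
```

View pics/s3.png

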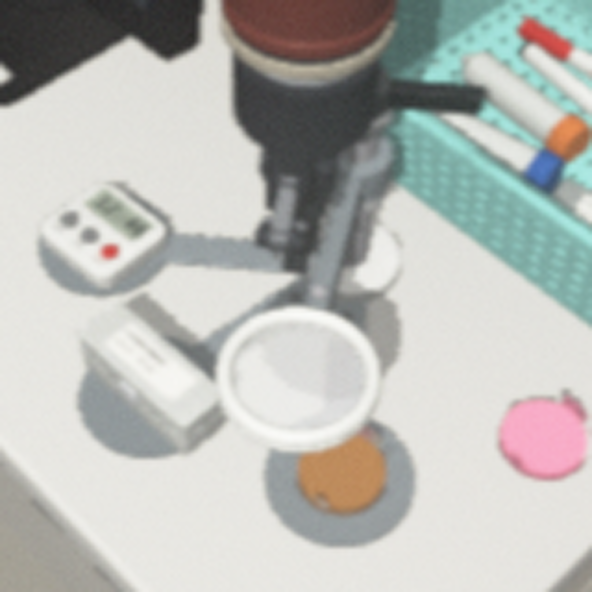

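The lens ring now reads 0.59 rad and the target is about 0.745, so roughly 13 mm of push remains. The bystanders are unmoved.

Call:
apply_moves(
  increments=[
    [0,0.003,-0.004,0,0,0,0],
    [0,0.006,-0.008,0,0,0,0],
    [0,0.009,-0.012,0,0,0,0],
    [0,0.012,-0.016,0,0,0,0],
    [0,0.012,-0.016,0,0,0,0],
  ],
)

```text
t: 5.4
position: [0.5002, -0.3066, 0.1639]
orientation: [0.469, 0.883, -0.0, 0.0]
wrist_force: [-0.7, 0.5, 0.2]
opening: 0.0002
grasp_force: 0.2
```

```bash
sed -i 's/np.arange(.1,1.1,.01)/np.arange(.1,1.1,.005)/' h.py; python3 - <<'E'
from h import *
b=eyes.camera("scene");cv2.imwrite("pics/s4.png",b);print(lensang("scene",b))
s=robot.sense();print(s["position"],s["wrist_force"])
E
```

```text
(np.float64(0.6700000000000005), np.float32(49.335938))
[ 0.50030581 -0.30651975  0.1640171 ] [-0.66889634  0.60218812 -0.44556574]
```

Call:
apply_moves(
  increments=[
    [0,0.003,-0.003,0,0,0,0],
    [0,0.006,-0.006,0,0,0,0],
    [0,0.008,-0.009,0,0,0,0],
    [0,0.008,-0.009,0,0,0,0],
  ],
)

```text
t: 5.95
position: [0.5042, -0.311, 0.164]
orientation: [0.469, 0.883, -0.0, 0.0]
wrist_force: [-0.9, 0.1, -0.5]
opening: -0.0001
grasp_force: 0.2
```

```bash
python3 - <<'E'
from h import *
b=eyes.camera("scene");cv2.imwrite("pics/s5.png",b);print(lensang("scene",b))
s=robot.sense();print(s["position"],s["wrist_force"])
E
```

```text
(np.float64(0.7700000000000006), np.float32(38.574707))
[ 0.50421779 -0.31096557  0.16397118] [-1.5013551  -0.31143623  0.41138154]
```

Call:
apply_moves(
  increments=[
    [0,-0.013,0.015,0,0,0,0],
    [0,-0.026,0.03,0,0,0,0],
    [0,-0.026,0.03,0.1,0,0,0],
    [0,-0.026,0.03,0.2,0,0,0],
    [0,-0.03,0.03,0.28,0,0,0],
    [0,-0.06,0.15,0.28,0,0,0],
    [0,-0.08,0.27,0.28,0,0,0],
    [0,-0.1,0.39,0.28,0,0,0],
    [0,-0.1,0.5,0.28,0,0,0],
    [0,-0.1,0.5,0.28,0,0,0],
  ],
)

```text
t: 7.25
position: [0.4534, -0.0562, 0.3037]
orientation: [0.466, 0.885, 0.001, -0.0]
wrist_force: [-0.4, -0.6, -0.2]
opening: -0.0002
grasp_force: 0.0
```

```bash
python3 - <<'E'
from h import *
a=eyes.camera("top");b=eyes.camera("scene");cv2.imwrite("pics/t6.png",a);cv2.imwrite("pics/s6.png",b);print(lensang("scene",b),lensang("top",a))
cv2.imwrite("pics/c6.png",cv2.resize(np.hstack([a[190:280,270:370],b[235:325,240:340]]),None,fx=4,fy=4,interpolation=2))
s=robot.sense();print(s["position"],s["wrist_force"])
E
```

```text
(np.float64(0.7750000000000006), np.float32(45.61084)) (np.float64(0.7750000000000006), np.float32(29.857422))
[ 0.45361642 -0.06046242  0.30385546] [-0.00776384 -0.41185695 -0.51567198]
```

View pics/c6.png

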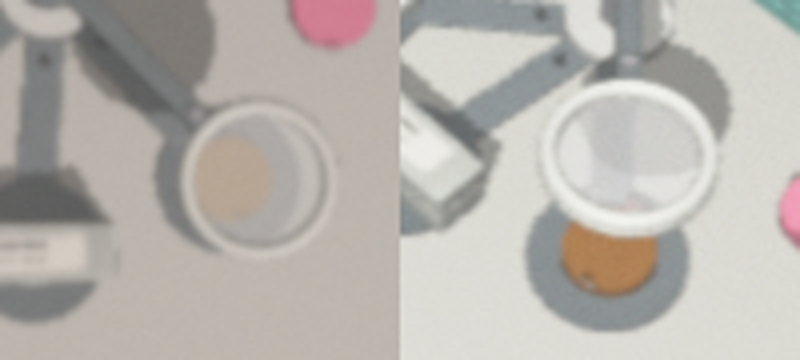

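```bash
python3 - <<'E'
from h import *
for n,u,v in(("top",270+259/4,190+180/4),("scene",297,274.4)):
    im=cv2.imread(f"pics/{n[0]}6.png")
    p=ray(n,u,v,.1);d=p[:2]-C;print(n,p,np.hypot(*d),np.arctan2(-d[1],-d[0]))
# dish under the lens: originals (undistorted)
for n,q in(("top",(326.96,234.02)),("scene",(291.94,296.91))):
    p=ray(n,*q,.012);d=p[:2]-C;print(n,p,np.hypot(*d),np.arctan2(-d[1],-d[0]))
E
```

```text
top [ 0.45673689 -0.38599538  0.1       ] 0.16564587398639238 0.7842552484311024
scene [ 0.45393404 -0.38761038  0.1       ] 0.16877279777429127 0.7792996749871001
top [ 0.45605661 -0.37929371  0.012     ] 0.16147862501046878 0.7518943146525585
scene [ 0.45129516 -0.38155963  0.012     ] 0.1665117029139347 0.7423023026492428
```

Both views agree: the arm is at about 0.78 rad and the dish at about 0.748, so the lens overshot by roughly 5 mm. I'll nudge the bar back from its other side.

Call:
apply_moves(
  increments=[
    [0,0.03,-0.1,0,0,0,0],
    [0,0.06,-0.2,0,0,0,0],
    [0,0.09,-0.3,0,0,0,0],
    [0,0.12,-0.4,0,0,0,0],
    [0,0.15,-0.5,0,0,0,0],
    [0,0.178,-0.6,0,0,0,0],
    [0,0.178,-0.604,-0.01,0,0,0],
    [0,0.178,-0.604,-0.1,0,0,0],
    [0,0.178,-0.604,-0.2,0,0,0],
    [0,0.178,-0.604,-0.23,0,0,0],
  ],
)

```text
t: 8.6
position: [0.5415, -0.362, 0.1864]
orientation: [0.469, 0.883, -0.0, -0.002]
wrist_force: [-0.8, 0.8, 0.3]
opening: -0.0001
grasp_force: 0.0
```

```bash
python3 - <<'E'
from h import *
s=robot.sense();print(s["position"],s["wrist_force"])
b=eyes.camera("scene")
cv2.imwrite("pics/s7.png",cv2.resize(b[150:330,200:400],None,fx=3,fy=3,interpolation=2))
E
```

```text
[ 0.54152451 -0.36200528  0.18635862] [-0.75792217  0.77182154  0.32275613]
```

View pics/s7.png

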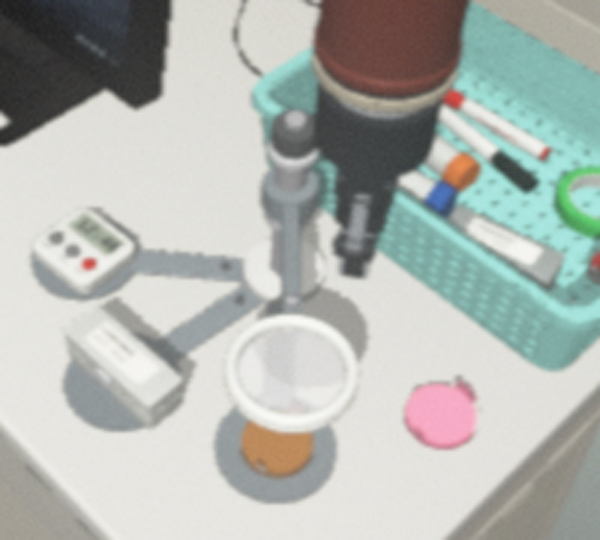

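The finger is on the far side of the bar, with the basket, lever and lens all clear. Now I lower it and nudge.

Call:
apply_moves(
  increments=[
    [0,0,0,-0.02,0,0,0],
    [0,0,0,-0.034,0,0,0],
    [0,-0.008,0.01,-0.034,0,0,0],
    [0,-0.016,0.02,-0.034,0,0,0],
    [0,-0.023,0.028,-0.034,0,0,0],
    [0,-0.027,0.034,-0.034,0,0,0],
    [0,-0.03,0.038,-0.034,0,0,0],
    [0,-0.032,0.04,-0.034,0,0,0],
    [0,-0.032,0.04,-0.034,0,0,0],
  ],
)

```text
t: 9.78
position: [0.527, -0.3429, 0.1719]
orientation: [0.469, 0.883, -0.0, 0.0]
wrist_force: [-0.7, -0.1, -0.6]
opening: -0.0001
grasp_force: 0.0
```

```bash
cat >> h.py <<'E'
def ringc(n,im,guess):
    "ring outline centre: white mask near guess, ellipse hull"
    h=cv2.cvtColor(im,cv2.COLOR_BGR2HSV).astype(int)
    L=im.min(2)
    return L
E
python3 - <<'E'
from h import *
s=robot.sense();print(s["position"],s["wrist_force"])
b=eyes.camera("scene");b6=cv2.imread("pics/s6.png");cv2.imwrite("pics/s8.png",b)
# ring shift vs previous picture, by phase correlation-like template match
t=b6[250:300,268:326];w=b[240:310,255:340];r=cv2.matchTemplate(w,t,5);_,v,_,(x,y)=cv2.minMaxLoc(r)
px=lambda a,c,d:.5*(a-d)/(a-2*c+d)
print(v,x-13+px(r[y,x-1],r[y,x],r[y,x+1]),y-10+px(r[y-1,x],r[y,x],r[y+1,x]),lensang("scene",b))
E
```

```text
[ 0.52696202 -0.34286234  0.17193804] [-0.65951374 -0.13457424 -0.55411634]
0.996820330619812 -0.00692013 0.017221369 (np.float64(0.7650000000000006), np.float32(38.134766))
```

Call:
apply_moves(
  increments=[
    [0,-0.002,0.002,0,0,0,0],
    [0,-0.004,0.0045,0,0,0,0],
    [0,-0.004,0.0045,0,0,0,0],
  ],
)

```text
t: 10.2
position: [0.5248, -0.3407, 0.1719]
orientation: [0.469, 0.883, -0.0, 0.0]
wrist_force: [1.2, -1.0, -0.5]
opening: -0.0001
grasp_force: 0.5
```

```bash
cat > m.py <<'E'
from h import *
s=robot.sense();print(s["position"],s["wrist_force"])
b=eyes.camera("scene");b6=cv2.imread("pics/s6.png")
t=b6[250:300,268:326];w=b[240:310,255:340];r=cv2.matchTemplate(w,t,5);_,v,_,(x,y)=cv2.minMaxLoc(r)
px=lambda a,c,d:.5*(a-d)/(a-2*c+d)
dx,dy=x-13+px(r[y,x-1],r[y,x],r[y,x+1]),y-10+px(r[y-1,x],r[y,x],r[y+1,x])
d=ray("scene",297+dx,274.4+dy,.1)[:2]-C
print(v,dx,dy,"angle",np.arctan2(-d[1],-d[0]))
E
python3 m.py
```

```text
[ 0.52483267 -0.34071856  0.17193628] [ 1.21734262 -0.99969828 -0.54625767]
0.9670664668083191 -1.2749952 0.14364457 angle 0.764236785801559
```

Call:
apply_moves(
  increments=[
    [0,-0.001,0.001,0,0,0,0],
    [0,-0.002,0.0022,0,0,0,0],
    [0,-0.002,0.0022,0,0,0,0],
  ],
)

```text
t: 10.62
position: [0.5239, -0.3395, 0.1719]
orientation: [0.469, 0.883, -0.0, -0.0]
wrist_force: [0.3, -1.5, -0.1]
opening: -0.0001
grasp_force: 0.6
```

```bash
python3 m.py
```

```text
[ 0.52389061 -0.33952369  0.17193349] [ 0.32955953 -1.54579948 -0.06895138]
0.9264320135116577 -2.220631 0.21624787 angle 0.7531160772739415
```

Call:
apply_moves(
  increments=[
    [0,-0.0008,0.001,0,0,0,0],
    [0,-0.0008,0.001,0,0,0,0],
    [0,0.02,-0.025,0,0,0,0],
    [0,0.04,-0.05,0.01,0,0,0],
    [0,0.04,-0.05,0.13,0,0,0],
    [0,0.04,-0.1,0.24,0,0,0],
    [0,0,-0.22,0.26,0,0,0],
    [0,-0.02,-0.34,0.26,0,0,0],
    [0,-0.02,-0.34,0.26,0,0,0],
  ],
)

```text
t: 11.8
position: [0.5091, -0.5151, 0.3015]
orientation: [0.473, 0.881, -0.001, -0.001]
wrist_force: [0.1, 1.0, 0.1]
opening: 0.0
grasp_force: 0.0
```

```bash
python3 - <<'E'
from h import *
from scipy.optimize import least_squares
import m
a=eyes.camera("top");b=eyes.camera("scene");cv2.imwrite("pics/t9.png",a);cv2.imwrite("pics/s9.png",b)
cv2.imwrite("pics/c9.png",cv2.resize(np.hstack([a[140:280,230:370],b[170:310,200:340]]),None,fx=2.8,fy=2.8,interpolation=2))
print("joints",robot.sense()["joint_pos"])
for A,B in(((430,45),(492,240)),((145,45),(290,105))):
    g=least_squares(lambda q:np.concatenate([pix("top",q)-A,pix("scene",q)-B]),[.8,-.3,.2]);print("door",g.x,g.cost)
E
```

```text
[ 0.50905358 -0.51506502  0.30145226] [0.08325109 0.95388506 0.06577979]
0.905754566192627 -2.6649454 0.15995298 angle 0.7478672638048338
joints [ 0.16820382  0.62570975  0.90517649  1.28805015 -0.48317178  1.45054471
  1.62763194]
door [ 0.90939156 -0.61545492  0.04027535] 30.172016679687818
door [0.86573319 0.03467401 0.12570214] 5.2501257223594715
```

View pics/c9.png

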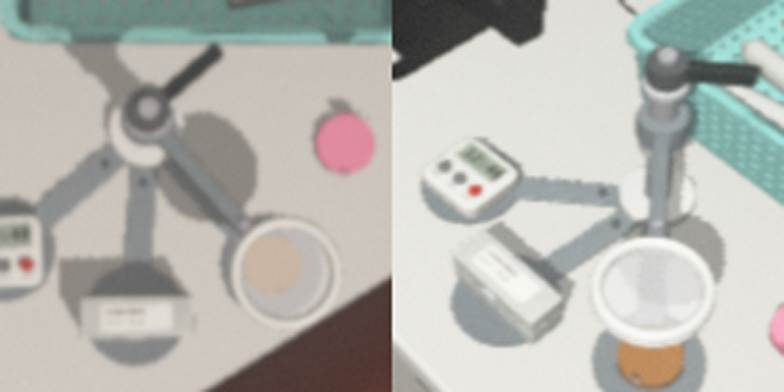

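The lens is centred: it reads 0.748 rad against 0.747 for the dish, and the top crop shows the lens ring over the amber disc. The lever is still open and the bystanders haven't moved. Next I go to the clockwise side of the lever.

Call:
apply_moves(
  increments=[
    [0,0.03,0.1,0,0,0,0],
    [0,0.07,0.2,0,0,0,0],
    [0,0.1,0.28,0,0,0,0],
    [0,0.125,0.35,0,0,0,0],
    [0,0.125,0.35,-0.01,0,0,0],
    [0,0.125,0.35,-0.06,0,0,0],
    [0,0.125,0.35,-0.11,0,0,0],
    [0,0.125,0.35,-0.149,0,0,0],
    [0,0.125,0.35,-0.149,0,0,0],
  ],
)

```text
t: 13.08
position: [0.5761, -0.3337, 0.226]
orientation: [0.469, 0.883, -0.0, -0.001]
wrist_force: [0.1, 0.0, 0.9]
opening: -0.0001
grasp_force: 0.0
```

```bash
python3 - <<'E'
from h import *
s=robot.sense();p0=s["position"];print(p0,s["wrist_force"])
b=eyes.camera("scene")
cv2.imwrite("pics/s10.png",cv2.resize(b[150:330,200:400],None,fx=3,fy=3,interpolation=2))
for off,ph in((.03,-.9),(.02,-.9),(.02,-.7),(.02,-.5),(.02,-.3),(.02,-.1),(.02,.1),(.02,.242),(.017,.242)):
    q=C+.055*np.array([np.cos(ph),np.sin(ph)])-off*np.array([-np.sin(ph),np.cos(ph)])
    print(off,ph,((q-p0[:2])/.5).round(3),round((ph+.94)/np.pi,3))
E
```

```text
[ 0.57607852 -0.33369569  0.225975  ] [0.11598605 0.03437604 0.92751349]
0.03 -0.9 [0.017 0.006] 0.013
0.02 -0.9 [0.033 0.018] 0.013
0.02 -0.7 [0.054 0.028] 0.076
0.02 -0.5 [0.073 0.042] 0.14
0.02 -0.3 [0.089 0.059] 0.204
0.02 -0.1 [0.101 0.079] 0.267
0.02 0.1 [0.109 0.101] 0.331
0.02 0.242 [0.112 0.117] 0.376
0.017 0.242 [0.111 0.123] 0.376
```

View pics/s10.png

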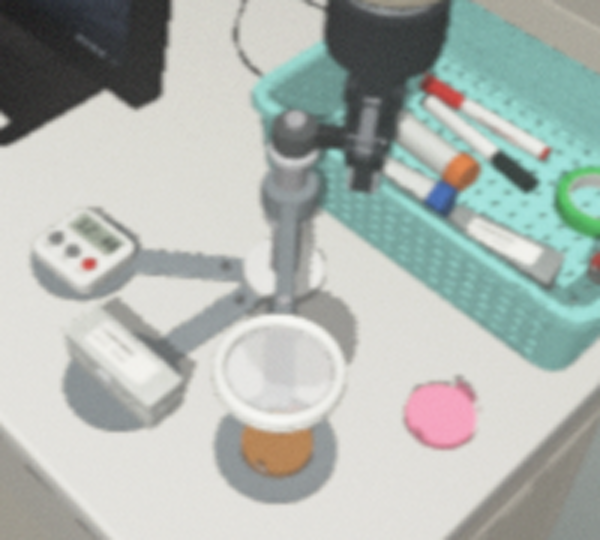

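The finger stands in front of the lever on the robot's side, with the lens still over the dish and the bystanders in place. I push the lever round, turning the finger with it.

Call:
apply_moves(
  increments=[
    [0,0.017,0.006,0,0,0,0.01],
    [0,0.033,0.018,0,0,0,0.02],
    [0,0.044,0.023,0,0,0,0.045],
    [0,0.054,0.028,0,0,0,0.076],
    [0,0.064,0.035,0,0,0,0.108],
    [0,0.073,0.042,0,0,0,0.14],
    [0,0.081,0.05,0,0,0,0.172],
    [0,0.089,0.059,0,0,0,0.204],
    [0,0.095,0.069,0,0,0,0.236],
    [0,0.101,0.079,0,0,0,0.267],
  ],
)

```text
t: 14.38
position: [0.6275, -0.2953, 0.2281]
orientation: [0.067, 0.998, -0.001, 0.0]
wrist_force: [-2.0, -1.8, 0.1]
opening: 0.0002
grasp_force: 1.2
```

```bash
python3 - <<'E'
from h import *
s=robot.sense();p0=s["position"];print(p0,s["wrist_force"],s["orientation"])
for off,ph in((.02,-.1),(.02,.0),(.02,.1),(.02,.2),(.02,.242),(.017,.242),(.014,.242)):
    q=C+.055*np.array([np.cos(ph),np.sin(ph)])-off*np.array([-np.sin(ph),np.cos(ph)])
    print(off,ph,((q-p0[:2])/.5).round(3),round((ph+.1)/np.pi,3))
E
```

```text
[ 0.62753815 -0.29526437  0.22805831] [-1.98075423 -1.78259148  0.09054635] [ 6.67152349e-02  9.97771769e-01 -6.58640698e-04  3.75929181e-04]
0.02 -0.1 [-0.002  0.002] 0.0
0.02 0.0 [0.003 0.013] 0.032
0.02 0.1 [0.006 0.024] 0.064
0.02 0.2 [0.009 0.035] 0.095
0.02 0.242 [0.009 0.04 ] 0.109
0.017 0.242 [0.008 0.046] 0.109
0.014 0.242 [0.006 0.052] 0.109
```

Call:
apply_moves(
  increments=[
    [0,0.002,0.007,0,0,0,0.016],
    [0,0.003,0.013,0,0,0,0.032],
    [0,0.005,0.018,0,0,0,0.048],
    [0,0.006,0.024,0,0,0,0.064],
    [0,0.008,0.03,0,0,0,0.08],
    [0,0.009,0.035,0,0,0,0.095],
    [0,0.009,0.038,0,0,0,0.105],
    [0,0.009,0.04,0,0,0,0.11],
    [0,0.009,0.04,0,0,0,0.11],
  ],
)

```text
t: 15.5
position: [0.6317, -0.2749, 0.2277]
orientation: [-0.104, 0.995, -0.0, 0.0]
wrist_force: [1.3, -1.1, 0.7]
opening: -0.0002
grasp_force: 0.9
```

Stop not felt yet, so I'm creeping on.

Call:
apply_moves(
  increments=[
    [0,-0.001,0.003,0,0,0,0],
    [0,-0.001,0.006,0,0,0,0],
    [0,-0.001,0.006,0,0,0,0],
  ],
)

```text
t: 15.88
position: [0.6312, -0.2739, 0.2278]
orientation: [-0.103, 0.995, -0.002, 0.001]
wrist_force: [5.4, -7.8, -2.1]
opening: -0.0003
grasp_force: 4.6
```

Call:
apply_moves(
  increments=[
    [0,-0.001,0.003,0,0,0,0],
    [0,-0.002,0.006,0,0,0,0],
    [0,-0.002,0.006,0,0,0,0],
  ],
)

```text
t: 16.25
position: [0.6308, -0.2732, 0.2282]
orientation: [-0.102, 0.995, -0.004, 0.002]
wrist_force: [11.7, -16.9, -5.9]
opening: 0.0001
grasp_force: 9.1
```

The force is rising stiffly with almost no motion, so the lever is on its stop. Backing off and clearing.

Call:
apply_moves(
  increments=[
    [0,0.01,-0.04,0,0,0,0],
    [0,0.01,-0.08,0,0,0,0],
    [0,0.01,-0.08,0.08,0,0,0],
    [0,0,-0.1,0.15,0,0,0],
    [0,-0.06,-0.2,0.16,0,0,0],
    [0,-0.12,-0.3,0.16,0,0,0],
    [0,-0.17,-0.4,0.16,0,0,0],
    [0,-0.2,-0.5,0.16,0,0,0],
    [0,-0.2,-0.5,0.16,0,0,0],
  ],
)

```text
t: 17.38
position: [0.5226, -0.5269, 0.3069]
orientation: [-0.097, 0.995, -0.0, -0.001]
wrist_force: [-1.0, 0.8, 0.5]
opening: -0.0001
grasp_force: 0.0
```

```bash
python3 - <<'E'
from h import *
import m
a=eyes.camera("top");b=eyes.camera("scene")
cv2.imwrite("pics/c11.png",cv2.resize(np.hstack([a[140:280,230:370],b[170:310,200:340]]),None,fx=2.8,fy=2.8,interpolation=2))
E
```

```text
[ 0.52259127 -0.52691571  0.30685629] [-1.00180768  0.77676278  0.54881933]
0.9057111144065857 -2.6709359 0.15978645 angle 0.7477968371037303
```

View pics/c11.png

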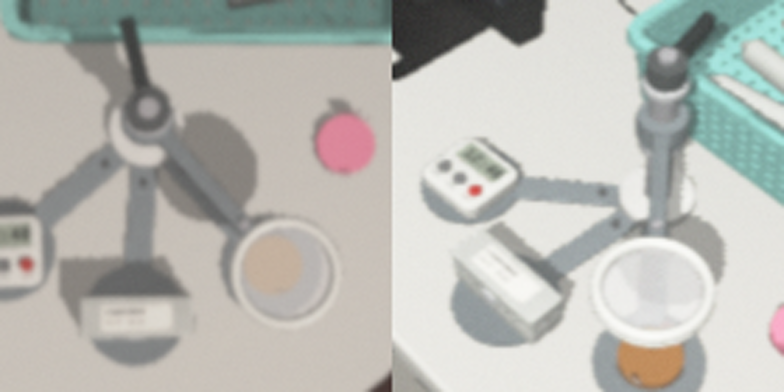

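The lever points about 0.23 rad anticlockwise of world x (expected 0.24), so it is locked. The lens is unchanged at 0.748 rad and nothing else moved.

```bash
python3 -c "
from rig import workorder
print(workorder.close_job())"
```

```text
the job is handed in; nothing more can be done
None
```

The job is handed in: the lens is centred over the amber petri dish to about 1 mm by my image measurements, the clamp lever was then pushed to its locked stop, and the hand is clear with the dish, slide box and timer not moved.

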